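Bring the ball dish round to the crucible

TASK

Tip the dish's loose lid up by its fin, hinging on the edge above the pouring lip, then lift it off and lay it flat on the bare bench beside the stand. Lift the dish by its side walls straight off the stand, turn it there, level, through a quarter turn until its lip faces the white cup, then carry it straight towards the cup until the end of the lip is just above the middle of the mouth. Keep the loose ball in the middle of the dish, disturb nothing else, and finish while still holding the dish level there, ready to pour.

Things in the scene. Friction and masses are not known exactly. Their poses are not given: they have to be found in the camera images.
- stand: Grey stand fixed to the bench: foot disc 90 mm across and 7 mm high, thin column, nest 52 mm across with its floor 36 mm above the bench and a rim 4 mm high. Origin: on its axis, at bench height. The cup stands about 150 mm away on its +y or -y side, a quarter turn from the lip; the cover-glass box opposite. The bench on its +x side, 100 to 160 mm from the axis and 35 mm either side, is bare.
- dish: Loose octagonal aluminium dish, 60 mm across flats, 30 mm high, 160 g. Origin: middle of the underside of its foot (40 mm wide, 4 mm high, 2 to 3 mm play in the stand's nest). Lip to -x. Grip flats at y = +30 and -30 mm, each 25 mm wide, 4 to 30 mm above the origin. Walls 4 mm thick; the floor slopes at 8 degrees to the middle, 9 mm above the origin, so a greater tilt lets the ball roll.
- lip_tip (a point): Outer end of the dish's pouring lip, middle of its floor: at (-48, 0, 14) mm in the dish's frame. The lip is 20 mm wide.
- rim_front (a point): Middle of the dish's front (lip side) flat at rim height: (-30, 0, 30) mm in the dish's frame. The wall itself is cut down to 14 mm here; the lid rests on the other seven walls.
- ball_center (a point): Centre of the loose steel ball, 16 mm across, 17 g, that rests in the middle of the dish's floor, hidden by the lid at first.
- lid: Loose grey octagonal lid, 60 mm across flats, 50 g, on the dish's rim, axes along the dish's. Origin: middle of the underside of its plug (48 mm wide, 2.5 mm deep, 2 mm play inside the rim), 27.5 mm above the dish's. Plate 2.5 to 6.5 mm above the origin. Upright fin near the edge opposite the lip: 10 mm thick along y, from x = +9 to +29 mm, top 32.5 mm above the origin.
- lid_front (a point): Middle of the lower edge of the lid's plate above the pouring lip, (-30, 0, 2.5) mm in the lid's frame: the edge on which the lid hinges as it is tipped, opposite the fin.
- lid_fin (a point): Middle of the top of the lid's fin, (19, 0, 32.5) mm in the lid's frame; a grasp from above closes along the lid's y.
- cup: Loose white ceramic cup without a handle, 45 mm high, mouth 44 mm across outside, 120 g. Origin: middle of its underside, on the bench.
- cup_rim (a point): Middle of the cup's mouth, 45 mm above the bench.
- cover_box: Bystander: little box of cover glasses, 33 x 33 x 20 mm, white with a blue top, about 150 mm from the stand on the side opposite the cup. Origin: middle of its underside.
- mould: Bystander: small steel base mould, 31 x 43 x 12 mm, on the bench behind the stand and to its left. Origin: middle of its underside.
- cassette: Bystander: small yellow tissue cassette with a wax block, 29 x 40 x 12 mm, on the bench behind the stand and to its right. Origin: middle of its underside.

How it is judged:
On the way, in this order (a step that is already met when the one before it is completed fails the run):
1. the lid is tipped up by more than 0.15 rad, its edge above the lip still within 10 mm of the dish's rim (angle between lid's own z axis and vertical above 0.15 rad and distance between lid_front and rim_front below 0.01 m), for 0.05 s.
2. the lid lies flat on the bench, let go, clear of the stand, and the dish still stands on the stand (height (world z) of lid below 0.006 m and angle between lid's own z axis and vertical below 0.1 rad and horizontal distance between lid and stand above 0.06 m and contact force between lid and stand below 0.02 N and contact force between lid and the fingers below 0.02 N and linear speed of lid below 0.02 m/s and contact force between dish and stand above 0.2 N), for 0.2 s.
3. the dish is held by the fingers alone, over the stand (within 35 mm of its axis) and lifted by 15 mm or more, lip still turned away from the cup's direction (contact force between the fingers and dish above 1 N and contact force between dish and stand below 0.02 N and horizontal distance between dish and stand below 0.035 m and height (world z) of dish above 0.051 m and (y of cup in the frame of dish above 0.1 m or y of cup in the frame of dish below -0.1 m)), for 0.05 s.
4. still over the stand (within 35 mm), the dish is turned so that its lip points at the cup (within about 13 degrees), the ball within 6 mm of the middle (contact force between the fingers and dish above 1 N and contact force between dish and stand below 0.02 N and horizontal distance between dish and stand below 0.035 m and height (world z) of dish above 0.045 m and x of cup in the frame of dish below -0.05 m and y of cup in the frame of dish between -0.035 and 0.035 m and horizontal distance between ball_center and dish below 0.006 m), for 0.2 s.
At the end, for the whole second after the job is handed in: Fingers alone hold the dish, at rest, level to 0.07 rad, ball within 6 mm of its middle, lip end within 15 mm of the cup mouth's middle seen from above and 4 to 60 mm over it, stand within 40 mm of the line behind the lip; lid flat on the bench, let go, over 60 mm from the stand; cup upright (contact force between the fingers and dish above 1 N and contact force between each of dish, lid and stand below 0.02 N and contact force between dish and cup below 0.02 N and contact force between dish and lid below 0.02 N and angle between dish's own z axis and vertical below 0.07 rad and horizontal distance between ball_center and dish below 0.006 m and z of ball_center in the frame of dish below 0.022 m and horizontal distance between lip_tip and cup_rim below 0.015 m and z of lip_tip in the frame of cup_rim between 0.004 and 0.06 m and x of stand in the frame of dish above 0.05 m and y of stand in the frame of dish between -0.04 and 0.04 m and linear speed of each of dish, lid below 0.02 m/s and angle between each of cup, lid's own z axis and vertical below 0.1 rad and height (world z) of lid below 0.006 m and horizontal distance between lid and stand above 0.06 m and contact force between lid and the fingers below 0.02 N); the arm keeps its last pose, push and grip.
It fails at once if the ball rolls more than 13 mm from the middle of the dish, or out of it (horizontal distance between ball_center and dish above 0.013 m).
It fails at once if the dish is tipped by more than 0.2 rad (angle between dish's own z axis and vertical above 0.2 rad).
It fails at once if the cup is pushed by more than 10 mm (distance of cup from where it was at the start of the episode above 0.01 m).
It fails at once if a bystander (cover-glass box, mould, cassette) is pushed by more than 15 mm (distance of any of cover_box, mould, cassette from where it was at the start of the episode above 0.015 m).
It also fails if it takes over 67 s, if anything falls off the work surface, if the arm or the gripper's body presses on something with over 40 N, if the wrist force passes 120 N, or if a joint passes its speed limit or range.

ROBOT

A 6-joint arm with a two-finger parallel gripper is mounted at the origin on a cart in front of the work surface, level with it; the furniture and walls round the work are solid. World frame = base frame: x ahead of the robot, y to its left, z up, the work surface at z = 0. Lengths are in m, angles in rad, forces in N, time in s.
With the tool pointing down it reaches from about 0.325 to 0.775 m from the base axis. Payload 5.5 kg.
Tool frame: the origin (TCP) lies at the very end of the fingers, on their centre line; the grasp point (between the pads) lies 19 mm behind it (ctrl.pinch_z is the distance from the TCP to the grasp point, in m); z points along the fingers, x is the direction in which the jaws open and shut, and the axes are right-handed (so a half turn about z gives the same grasp; the last joint's range is limited). The gripper opens to 85 mm and grips with 20 to 120 N. Pads are 22 mm wide; open, the fingers measure 114 mm over their backs; the gripper's body (76 mm by 85 mm) begins 54 mm behind the grasp point. The pads swing forward as they close: fully open they stand 13 mm farther back than shut.
Start: joints at [1.12, 0.091, 1.231, -0, 1.82, -0.057], TCP at [0.23, 0.554, 0.231] pointing down, gripper open.
Joint ranges: [-2.87, 2.87], [-0.86, 2.18], [0.17, 2.46], [-1.51, 4.65], [0.06, 2.69], [-2.65, 2.65]. Speed limits (rad/s): [2.57, 2.57, 3.01, 3.14, 3.14, 3.14].

INTERFACE

Orientations are given as a rotation vector (axis times angle).
In Python, from plant import ctrl gives the robot as it stands. Calls block until the motion is done:
- ctrl.movep(position, orientation): joint-space move of the TCP to a pose.
- ctrl.movel(position, attitude=None, feed=0.15, stop_force=None): straight line of the TCP; attitude=None keeps the orientation; feed is the mean speed in m/s. With stop_force (N) it stops when the force on the tool has changed by that much, and returns True; else False.
- ctrl.goto_joints(angles): joint-space move.
- ctrl.gripper_to(opening, newtons=None): opening from 0.0 (shut) to 1.0 (fully open); newtons is the grip in N (None keeps the last); returns when the fingers have stopped.
- ctrl.wait(seconds).
- ctrl.ik(position, orientation): joint angles nearest the present ones, or None.
- ctrl.get_state(): the state.
- ctrl.capture(name): name is "scene" or "top"; returns a dict with "frame" (384x512x3 uint8, red, green, blue), "fx", "fy", "cx", "cy" (pixels), "R" (3x3) and "t" (3): a world point X has camera coordinates R X + t. Camera axes: x right, y down, z forward; pixel columns grow to the right and rows downward; lengths in m; the calibration is good to about 2 mm. A picture is of the moment at which its call begins. There is no depth.
A pose or a line that the arm cannot do raises ctrl.Unreachable and nothing moves.
- ctrl.close_job(): hands the job in, once; it reports no verdict.
The state is a dict: "time": time; "joint_positions": joint angles; "dq": joint speeds; "joint_torque": joint torques, N m; "tcp_pos": TCP position; "eef_rot": TCP orientation; "ft_force": force on the tool from outside, world axes, zero at the start; "ft_torque": the same for the moment, N m; "gripper_width": opening from 0.0 (shut) to 1.0 (fully open).
Only numpy, scipy, OpenCV 4.12 (cv2) and the standard library are available. Lean on these libraries where they do the work, as an engineer would, in place of code of your own. Each camera call takes 0.05 s, during which the arm holds its last target.

## Working session

There is one attempt and no reset: what is moved stays moved. The work goes in short steps, each a Python script; the robot and the scene stay as the last script left them, time stands still between calls to the robot, and variables do not carry over. Pictures are saved under pics/ and viewed, and the job is handed in when it is done.

```bash
ls; mkdir -p pics
python3 - <<'E'
from plant import ctrl
import cv2
for n in("scene","top"):
    c=ctrl.capture(n); cv2.imwrite(f"pics/{n}0.png",cv2.cvtColor(c["frame"],cv2.COLOR_RGB2BGR))
    print(n,c["fx"],c["fy"],c["cx"],c["cy"],c["R"],c["t"])
s=ctrl.get_state();print(s, ctrl.pinch_z)
E
```

```text
pics
scene 465.75108733598597 465.75108733598597 263.16869830258486 199.94962676268773 [[ 8.16648323e-01 -5.77135607e-01 -8.68218507e-05]
 [-2.66512323e-01 -3.76982157e-01 -8.87048835e-01]
 [ 5.11914738e-01  7.24430082e-01 -4.61675598e-01]] [-0.32108821  0.30477748  0.5615645 ]
top 364.5545265873435 364.5545265873435 260.224102247015 193.05750534499893 [[-0.17404817 -0.98473645  0.00116283]
 [-0.96451559  0.1702359  -0.20181531]
 [ 0.19853694 -0.03624715 -0.97942291]] [0.30550329 0.52299222 0.8241509 ]
{'time': 0.1, 'joint_positions': array([ 1.12031340e+00,  9.18144468e-02,  1.23177423e+00, -1.23474638e-05,
        1.81978553e+00, -5.67141191e-02]), 'dq': array([-4.92173262e-04, -8.93753873e-04, -3.16440794e-03, -4.63627210e-04,
       -1.52851821e-04, -5.31187549e-05]), 'joint_torque': array([ 2.78387866e-03, -4.60219145e+01, -4.19216287e+01,  2.11521859e-05,
        1.05899855e-02, -6.95857375e-05]), 'tcp_pos': array([0.23010791, 0.5538525 , 0.23024049]), 'eef_rot': array([ 2.61231387e+00,  1.74346628e+00, -2.40174991e-03]), 'ft_force': array([ 0.09045336, -0.36764605,  0.55309019]), 'ft_torque': array([ 0.01676881,  0.08851934, -0.03890262]), 'gripper_width': 1.0002531213025991} 0.0187
```

View pics/scene0.png

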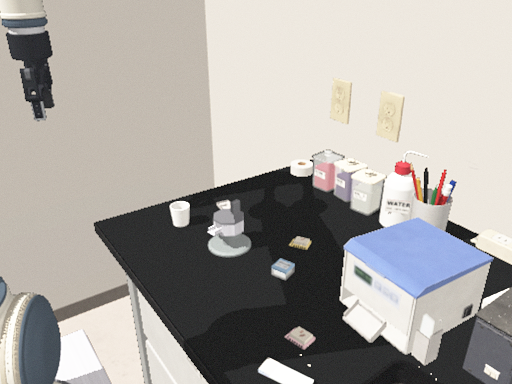

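View pics/top0.png

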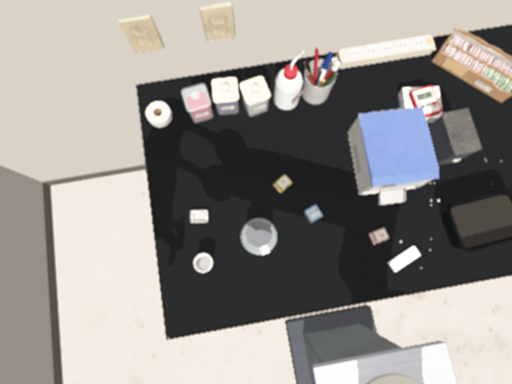

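The top view shows the stand at about (259,237), the cup at (203,263), the blue box at (314,213), the yellow cassette at (283,184) and the mould at (199,216). I'll zoom in for detail.

Run:
```python
import cv2
a=cv2.imread("pics/scene0.png")[185:285,150:310]
b=cv2.imread("pics/top0.png")[165:290,175:335]
cv2.imwrite("pics/s0z.png",cv2.resize(a,None,fx=5,fy=5,interpolation=cv2.INTER_CUBIC))
cv2.imwrite("pics/t0z.png",cv2.resize(b,None,fx=4.8,fy=4.8,interpolation=cv2.INTER_CUBIC))
```

```text
(no output)
```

View pics/s0z.png

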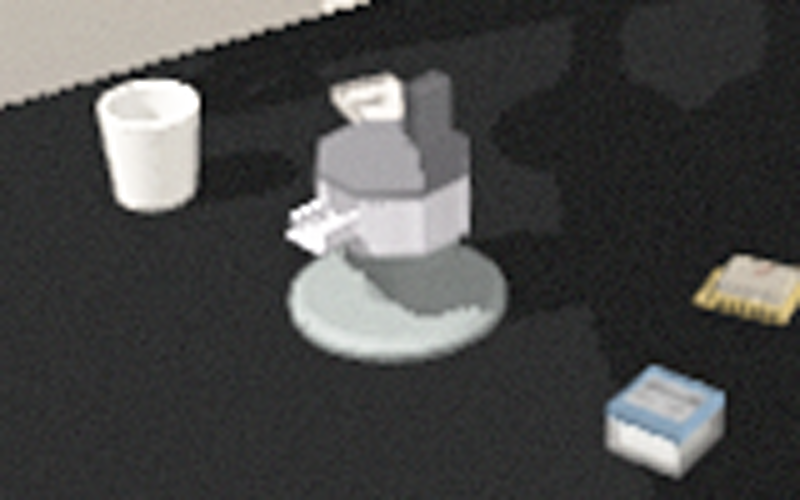

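View pics/t0z.png

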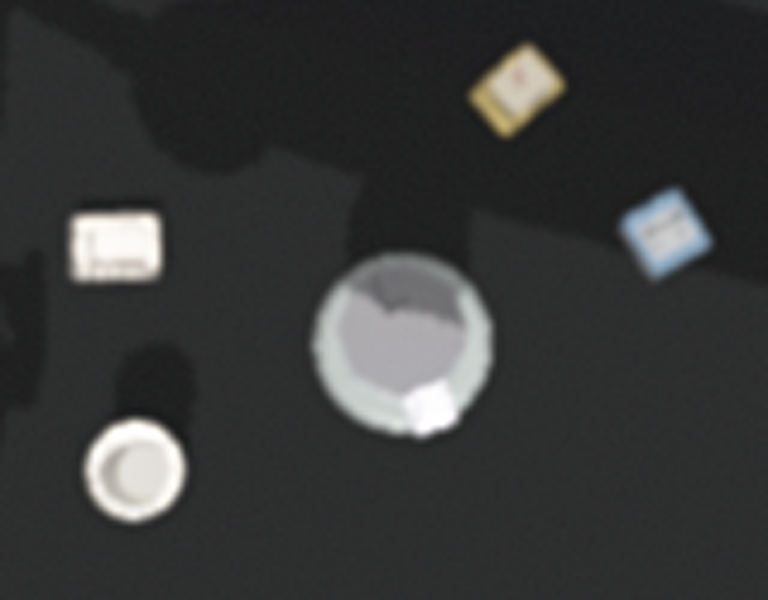

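Run:
```python
import cv2,numpy as np
a=cv2.imread("pics/scene0.png")[195:265,190:270]
b=cv2.imread("pics/top0.png")[212:262,235:285]
g=lambda im,k:cv2.resize(np.clip((im/255.)**0.8*255,0,255).astype(np.uint8),None,fx=k,fy=k,interpolation=cv2.INTER_NEAREST)
A=g(a,7);B=g(b,8)
H=max(A.shape[0],B.shape[0]);
A=cv2.copyMakeBorder(A,0,H-A.shape[0],0,0,0);B=cv2.copyMakeBorder(B,0,H-B.shape[0],0,0,0)
cv2.imwrite("pics/z1.png",A);cv2.imwrite("pics/z2.png",B)
```

```text
(no output)
```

View pics/z1.png

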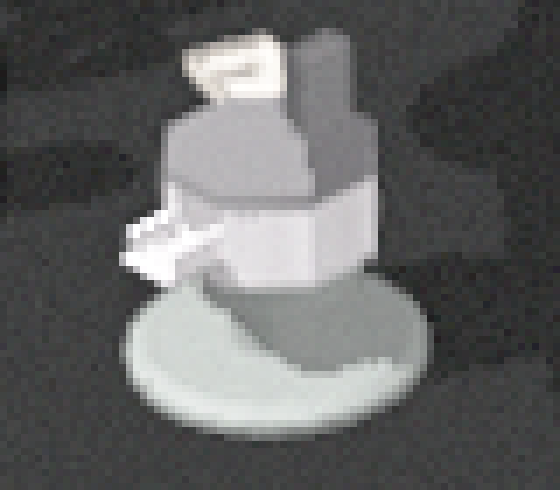

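View pics/z2.png

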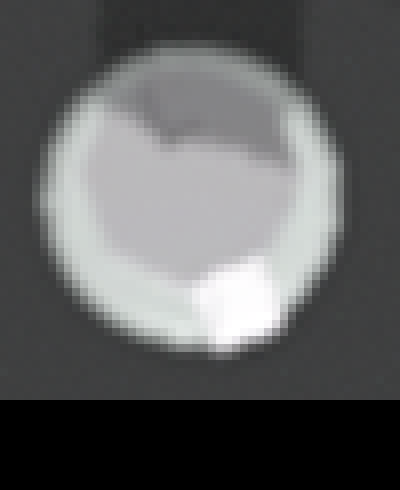

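```bash
cat > h.py <<'E'
import numpy as np, cv2
from scipy.spatial.transform import Rotation as Ro
from plant import ctrl
class Cam:
    def __init__(s,c): s.__dict__.update(c); s.R=np.array(c["R"]); s.t=np.array(c["t"])
    def plane(s,uv,z):
        uv=np.atleast_2d(np.asarray(uv,float)); d=np.c_[(uv[:,0]-s.cx)/s.fx,(uv[:,1]-s.cy)/s.fy,np.ones(len(uv))]@s.R
        o=-s.R.T@s.t; return o+d*((z-o[2])/d[:,2])[:,None]
    def proj(s,X):
        X=np.atleast_2d(X)@s.R.T+s.t; return np.c_[s.fx*X[:,0]/X[:,2]+s.cx,s.fy*X[:,1]/X[:,2]+s.cy]
def shot(name,fn,box=None,k=5):
    c=ctrl.capture(name); c=Cam(c); im=cv2.cvtColor(c.frame,cv2.COLOR_RGB2BGR); cv2.imwrite("pics/%s_full.png"%fn,im)
    if box: 
        x0,y0,x1,y1=box; im=cv2.resize(im[y0:y1,x0:x1],None,fx=k,fy=k,interpolation=cv2.INTER_CUBIC)
    cv2.imwrite("pics/%s.png"%fn,im); return c
def rot(yaw,tilt=None):
    """tool down, jaw axis x at yaw; tilt = world-frame Rotation applied after"""
    r=Ro.from_euler('z',yaw)*Ro.from_euler('x',np.pi)
    if tilt is not None: r=tilt*r
    return r
E
python3 - <<'E'
from h import *
T=Cam(ctrl.capture("top"));S=Cam(ctrl.capture("scene"))
print("camT",-T.R.T@T.t,"camS",-S.R.T@S.t)
def blob(c,pt,thr,ch=None):
    g=cv2.cvtColor(c.frame,cv2.COLOR_RGB2GRAY); m=(g>thr).astype(np.uint8)
    n,l=cv2.connectedComponents(m); m=(l==l[pt[1],pt[0]]).astype(np.uint8)
    k,_=cv2.findContours(m,cv2.RETR_EXTERNAL,cv2.CHAIN_APPROX_NONE); return max(k,key=cv2.contourArea)[:,0,:],m
k,m=blob(T,(203,263),90); P=T.plane(k,.045); 
(c,r)=cv2.minEnclosingCircle(P[:,:2].astype(np.float32)); e=cv2.fitEllipse(P[:,:2].astype(np.float32)*1000);print("cup top",c,r,e,P[:,:2].mean(0))
k,m=blob(T,(250,253),70); g=k[(k[:,1]<250)]; P=T.plane(g,.006); e=cv2.fitEllipse(P[:,:2].astype(np.float32)*1000);print("disc",e)
P=T.plane(k,.006); e=cv2.fitEllipse(P[:,:2].astype(np.float32)*1000);print("disc all",e)
# lip
g=cv2.cvtColor(T.frame,cv2.COLOR_RGB2GRAY); m=(g>232).astype(np.uint8); m[:245]=0;m[:,:250]=0;m[262:]=0;m[:,280:]=0
k,_=cv2.findContours(m,0,1);k=max(k,key=cv2.contourArea)[:,0];print("lip",k.min(0),k.max(0),T.plane(k.mean(0),.054))
u,v=np.where(m)[::-1]; print("lip centroid",u.mean(),v.mean(),T.plane([u.mean(),v.mean()],.052))
# lid : purple-ish
f=T.frame.astype(int); lm=((f[...,0]-f[...,1])>=-1)&(g>70)&(g<225); lm[:212]=0;lm[262:]=0;lm[:,:235]=0;lm[:,285:]=0
cv2.imwrite("pics/lm.png",cv2.resize((lm*255).astype(np.uint8)[212:262,235:285],None,fx=8,fy=8,interpolation=0))
u,v=np.where(lm)[::-1]; print("lid c",T.plane([u.mean(),v.mean()],.07),lm.sum())
print("fin scene rays", S.plane([236.4,200.4],.096))
# scene cup rim & disc
k,m=blob(S,(180,214),110); print("cup scene",k.min(0),k.max(0))
k,m=blob(S,(225,250),70); print("disc scn",k.min(0),k.max(0))
E
```

```text
camT [0.39398204 0.24168129 0.91238486] camS [ 0.05596996 -0.47722998  0.52958526]
cup top (0.42997145652770996, 0.37105047702789307) 0.025192605331540108 ((430.07281494140625, 370.9093933105469), (48.115570068359375, 48.742740631103516), 158.5288543701172) [0.42974144 0.37086246]
disc ((471.548583984375, 231.16822814941406), (91.14138793945312, 93.38591766357422), 168.0437469482422)
disc all ((470.663330078125, 231.10398864746094), (92.3201675415039, 94.13214874267578), 119.91873168945312)
lip [259 245] [269 254] [[0.43436234 0.22407099 0.054     ]]
lip centroid 264.31081081081084 249.45945945945945 [[0.43430204 0.22384743 0.052     ]]
lid c [[0.46963177 0.23131479 0.07      ]] 564
fin scene rays [[0.49161042 0.23262131 0.096     ]]
cup scene [169 201] [189 227]
disc scn [207 199] [250 257]
```

View pics/lm.png

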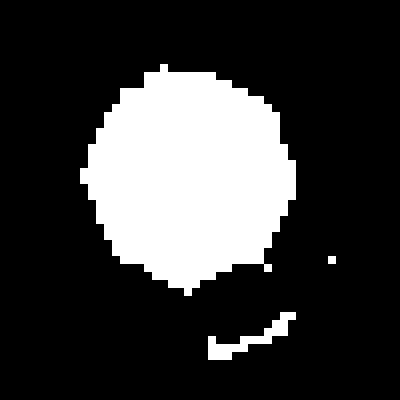

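Run:
```python
from h import *
T=Cam(ctrl.capture("top"));S=Cam(ctrl.capture("scene"))
c0=np.array([.4706,.2312])
def an(p): d=p[:2]-c0; return np.round(d*1000,1),np.degrees(np.arctan2(d[1],d[0])).round(1)
for n,q in dict(left=(163,183),front=(312,207),right=(378,181)).items():
    print(n,an(S.plane([190+q[0]/7-.5,195+q[1]/7-.5],.066)[0]))
# lip end corners in top: crop8 coords
for q in [(208,352),(225,355),(283,330),(285,318)]: print("lipT",an(T.plane([235+q[0]/8-.5,212+q[1]/8-.5],.050)[0]))
g=cv2.cvtColor(T.frame,cv2.COLOR_RGB2GRAY); m=(cv2.resize(g,None,fx=4,fy=4,interpolation=cv2.INTER_CUBIC)>228).astype(np.uint8); m[:980]=0;m[:,:1000]=0;m[1050:]=0;m[:,1120:]=0
k,_=cv2.findContours(m,0,1);k=max(k,key=cv2.contourArea)[:,0];P=T.plane((k+.5)/4-.5,.051)[:,:2]
r=cv2.minAreaRect((P*1000).astype(np.float32));print(r, np.round((cv2.boxPoints(r)/1000-c0)*1000,1))
# octagon fourier
f=T.frame.astype(np.float32); d=cv2.resize(f[...,0]-f[...,1],None,fx=4,fy=4,interpolation=cv2.INTER_CUBIC)
d=cv2.GaussianBlur(d,(0,0),3)
print(np.round((f[...,0]-f[...,1])[235,238:282]))
lm=(d>-2).astype(np.uint8); gg=cv2.resize(g,None,fx=4,fy=4); lm&=(gg>70)&(gg<225); z=np.zeros_like(lm); z[4*214:4*250,4*240:4*275]=1; lm*=z
k,_=cv2.findContours(lm,0,1);k=max(k,key=cv2.contourArea)[:,0]
h=cv2.convexHull(k)[:,0];P=T.plane((h+.5)/4-.5,.068)[:,:2]
M=cv2.moments((P*1000).astype(np.float32)); cc=np.array([M['m10'],M['m01']])/M['m00'];print("lid c",cc)
Pm=P*1000-cc
# dense resample & support function
th=np.radians(np.arange(0,360,2)); sup=np.array([(Pm@[np.cos(t),np.sin(t)]).max() for t in th])
w=sup+sup[(np.arange(180)+90)%180]
F=(w*np.exp(-8j*th)).mean(); print("vertex dir phase",np.degrees(np.angle(F))/-8%45, abs(F),w.mean())
```

```text
left (array([-33.7,   4.1]), np.float64(173.1))
front (array([ -6.3, -31.7]), np.float64(-101.3))
right (array([ 16.7, -30.2]), np.float64(-61.0))
lipT (array([-48.4,   3.8]), np.float64(175.5))
lipT (array([-50.1,  -0.9]), np.float64(-179.0))
lipT (array([-46. , -18.9]), np.float64(-157.7))
lipT (array([-42.6, -20.1]), np.float64(-154.8))
((434.41156005859375, 223.65731811523438), (20.34556007385254, 23.108112335205078), 13.862950325012207) [[-48.8   1.2]
 [-43.3 -21.2]
 [-23.5 -16.3]
 [-29.1   6.1]]
[-1. -2. -4. -6. -6. -6. -4. -3.  0.  1.  3.  1.  2.  2.  2.  2.  2.  3.
  2.  2.  2.  2.  1.  2.  2.  1.  2.  2.  2.  3.  3.  3.  1.  0. -4. -7.
 -7. -6. -5. -3.  0. -1.  0. -1.]
lid c [471.46429781 231.30684017]
vertex dir phase 34.35939013583682 0.5617497067471492 63.564871710176696
```

Run:
```python
from h import *
T=Cam(ctrl.capture("top"));S=Cam(ctrl.capture("scene"))
im=cv2.cvtColor(S.frame,cv2.COLOR_RGB2BGR); g=cv2.cvtColor(im,cv2.COLOR_BGR2GRAY)
# scene disc: lower outline from columns
pts=[]
for u in range(209,250):
    col=g[225:270,u].astype(int); v=[i for i in range(len(col)) if col[i]>85]
    if v: pts.append((u,225+max(v)+.5))
P=S.plane(pts,0.001)[:,:2]
A=np.c_[2*P,np.ones(len(P))]; s=np.linalg.lstsq(A,(P**2).sum(1),rcond=None)[0]; print("disc scene",s[:2],np.sqrt(s[2]+s[:2]@s[:2]))
# cup rim from scene: extreme left/right at rim and top/bottom of rim ellipse
k=[(u,v) for v in range(199,206) for u in (np.where(g[v,165:195]>110)[0]+165)]
k=np.array(k); print("cup rim scene rows",[(v,k[k[:,1]==v][:,0].min(),k[k[:,1]==v][:,0].max()) for v in range(201,206)])
print("cassette, mould, box", [T.plane(q,z)[0].round(3) for q,z in [((283,184),.012),((199,216),.012),((314,213),.02)]])
for n,(q,z) in dict(cuprim=((180,204.5),.045)).items(): print(n,S.plane(q,z))
y=np.radians(12);c=np.array([.471,.2312]);R=Ro.from_euler('z',y).as_matrix()
def L(p,z0=.0635): return R@np.array(p)/1000+[c[0],c[1],z0]
octa=[L((30/np.cos(np.pi/8)*np.cos(a),30/np.cos(np.pi/8)*np.sin(a),6.5)) for a in np.pi/8+np.arange(8)*np.pi/4]
fin=[L((x,yy,32.5)) for x,yy in((9,-5),(29,-5),(29,5),(9,5))]
lip=[L((x,yy,14),.036) for x,yy in((-30,-10),(-48,-10),(-48,10),(-30,10))]
for C,nm,b in((S,"s",(190,195,270,265)),(T,"t",(235,212,285,262))):
    im=cv2.cvtColor(C.frame,cv2.COLOR_RGB2BGR)[b[1]:b[3],b[0]:b[2]]; im=cv2.resize(im,None,fx=8,fy=8,interpolation=0)
    for poly,col in((octa,(0,0,255)),(fin,(0,255,0)),(lip,(255,0,0))):
        q=(C.proj(np.array(poly))-b[:2]+.5)*8; cv2.polylines(im,[q.astype(np.int32)],True,col,1)
    cv2.imwrite(f"pics/ov_{nm}.png",im)
a=cv2.imread("pics/ov_s.png");b=cv2.imread("pics/ov_t.png");b=cv2.copyMakeBorder(b,0,a.shape[0]-b.shape[0],0,0,0);cv2.imwrite("pics/ov.png",cv2.resize(np.hstack([a,b]),None,fx=.77,fy=.77))
```

```text
disc scene [0.46801941 0.22842255] 0.044675217690117675
cup rim scene rows [(201, np.int64(165), np.int64(185)), (202, np.int64(173), np.int64(187)), (203, np.int64(171), np.int64(189)), (204, np.int64(170), np.int64(189)), (205, np.int64(169), np.int64(189))]
cassette, mould, box [array([0.59 , 0.147, 0.012]), array([0.546, 0.369, 0.012]), array([0.502, 0.087, 0.02 ])]
cuprim [[0.4304724  0.37155053 0.045     ]]
```

View pics/ov.png

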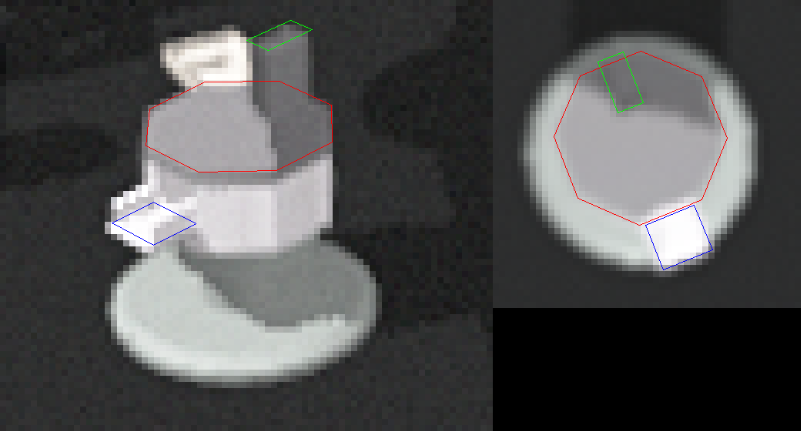

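The overlay agrees with both views to about 1 px, with yaw ≈ 12° and stand ≈ (0.470, 0.231). The cup is on +y. Next I'll approach the fin.

```bash
cat >> h.py <<'E'
C0=np.array([.4703,.2306]); YAW=np.radians(12.)
EX=np.array([np.cos(YAW),np.sin(YAW),0]); EY=np.array([-np.sin(YAW),np.cos(YAW),0])
FIN=np.r_[C0,0]+.019*EX
GY=YAW+np.pi/2
def st(m=""):
    s=ctrl.get_state(); print(m,"t%.2f"%s["time"],"tcp",s["tcp_pos"].round(4),"F",s["ft_force"].round(2),"M",s["ft_torque"].round(3),"w%.3f"%s["gripper_width"],"j6 %.2f"%s["joint_positions"][5]); return s
E
python3 - <<'E'
from h import *
r=rot(GY).as_rotvec()
for p in [(FIN[0],FIN[1],.2),(FIN[0],FIN[1],.074),(.4435,.325,.1)]: print(ctrl.ik(p,r))
print(ctrl.ik((.4435,.325,.1),rot(np.radians(16.3)).as_rotvec()))
ctrl.gripper_to(.4,40)
ctrl.movep((FIN[0],FIN[1],.16),r); st()
print(ctrl.movel((FIN[0],FIN[1],.074),feed=.08,stop_force=6)); st()
shot("scene","a_s",(180,150,280,265),5);shot("top","a_t",(215,190,305,270),6)
E
```

```text
[ 0.38458556 -0.06862678  1.44685475  0.          1.76336468 -1.39565027]
[ 0.38458556 -0.03736166  1.6403753   0.          1.53857901 -1.39565027]
[ 0.57053028 -0.02963866  1.58619311  0.          1.5850382  -1.20970556]
[ 0.57053028 -0.02963866  1.58619311  0.          1.5850382   0.28604161]
 t2.49 tcp [0.4887 0.2352 0.1603] F [ 0.72  0.18 -0.32] M [0.01  0.037 0.005] w0.396 j6 -1.39
False
 t3.72 tcp [0.4893 0.2347 0.0748] F [ 0.75  0.52 -0.24] M [-0.03   0.062  0.005] w0.402 j6 -1.40
```

View pics/a_s.png

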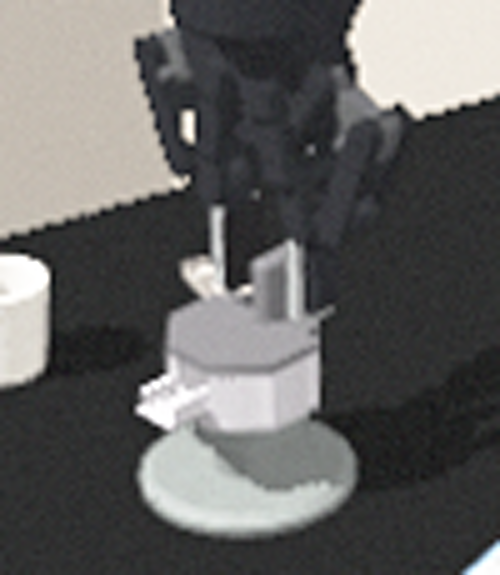

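View pics/a_t.png

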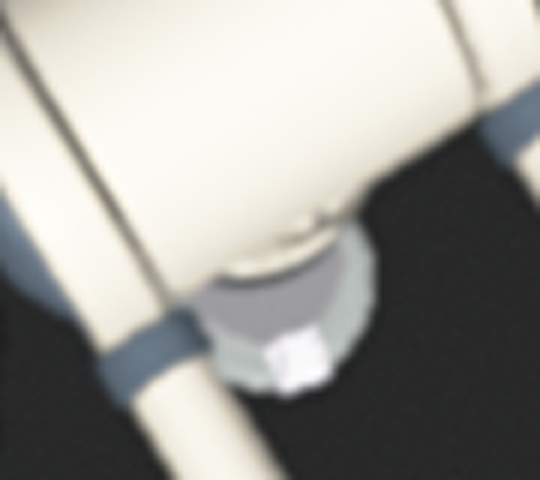

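Run:
```python
from h import *
S=Cam(ctrl.capture("scene")); s=ctrl.get_state(); p=s["tcp_pos"]
b=(205,180,260,235); im=cv2.cvtColor(S.frame,cv2.COLOR_RGB2BGR)[b[1]:b[3],b[0]:b[2]]; im=cv2.resize(im,None,fx=10,fy=10,interpolation=0)
R=Ro.from_euler('z',YAW).as_matrix()
for z,col in((.096,(0,255,0)),(.070,(0,0,255))):
    q=[np.r_[p[:2],z]+R@[x,y,0] for x,y in((-.01,-.005),(.01,-.005),(.01,.005),(-.01,.005))]
    cv2.polylines(im,[((S.proj(q)-b[:2]+.5)*10).astype(np.int32)],True,col,1)
q=[p+R@[0,y,0] for y in(-.017,.017)]
for u in (S.proj(q)-b[:2]+.5)*10: cv2.circle(im,tuple(int(i) for i in u),4,(255,0,255),-1)
cv2.imwrite("pics/a_z.png",im)
```

```text
(no output)
```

View pics/a_z.png

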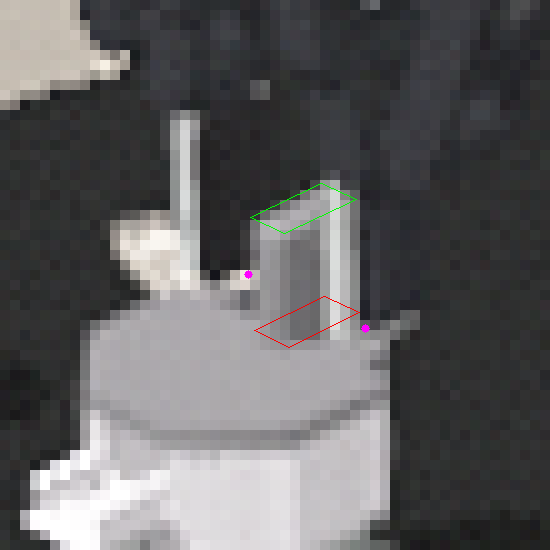

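The projected fin footprint coincides with the fin to under 1 px, so it is centred. Now I'll grip it and tip the lid.

Run:
```python
from h import *
ctrl.gripper_to(0.0,40); st("grip")
p0=ctrl.get_state()["tcp_pos"]; r0=rot(GY)
H=np.r_[C0,.066]-.030*EX   # hinge
def tilt(th,up): 
    q=Ro.from_rotvec(-th*EY); return H+q.apply(p0-H)+[0,0,up], (q*r0).as_rotvec()
for th,up in((.06,.0005),(.12,.001),(.18,.0015),(.24,.002),(.28,.002)):
    a,b=tilt(th,up); ctrl.movel(a,b,feed=.04); st("%.2f"%th)
ctrl.wait(.2)
shot("scene","b_s",(180,150,280,265),5)
```

```text
grip t4.20 tcp [0.4891 0.2346 0.0744] F [ 0.25 -0.04  2.41] M [-0.033  0.008  0.011] w0.105 j6 -1.40
0.06 t4.45 tcp [0.488  0.2345 0.078 ] F [0.04 1.1  0.15] M [-0.008  0.048  0.012] w0.107 j6 -1.39
0.12 t4.70 tcp [0.4874 0.2343 0.0812] F [-0.49 -0.34 -0.38] M [-0.     0.115  0.033] w0.109 j6 -1.38
0.18 t4.95 tcp [0.4866 0.2341 0.0845] F [-0.29 -0.07 -1.38] M [-0.037  0.072 -0.006] w0.107 j6 -1.37
0.24 t5.20 tcp [0.4855 0.2339 0.0878] F [ 0.09 -0.16 -0.23] M [-0.02   0.149  0.016] w0.105 j6 -1.36
0.28 t5.45 tcp [0.4848 0.2337 0.0895] F [-0.31 -0.01 -0.17] M [-0.068  0.168 -0.028] w0.106 j6 -1.35
```

View pics/b_s.png

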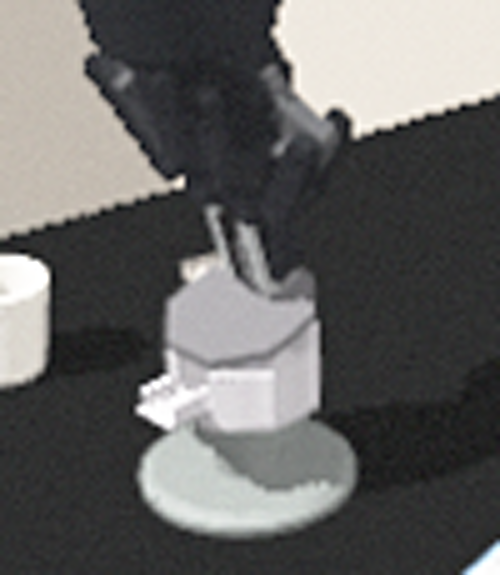

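The lid is tipped by about 0.28 rad (rear edge raised near (310,300), front edge still on the rim). Next I'll lift it off and lay it on the bench.

Run:
```python
from h import *
s=st(); p=s["tcp_pos"]
ctrl.movel(p+[0,0,.06],feed=.1); 
lc=np.r_[C0,0]+.130*EX; tgt=lc+.019*EX
r=rot(GY).as_rotvec()
ctrl.movel((FIN[0],FIN[1],p[2]+.07),r,feed=.12)
shot("scene","c_s",(180,120,300,265),5)
ctrl.movel((tgt[0],tgt[1],.10),feed=.12); st()
print(ctrl.movel((tgt[0],tgt[1],.022),feed=.08,stop_force=5)); st()
print(ctrl.movel((tgt[0],tgt[1],.009),feed=.02,stop_force=2.5)); st()
shot("scene","d_s",(180,120,340,265),5)
```

```text
t5.70 tcp [0.4851 0.2337 0.0896] F [ 0.72 -0.83 -1.11] M [-0.037  0.167 -0.007] w0.106 j6 -1.35
 t8.28 tcp [0.6159 0.2617 0.1006] F [-0.05 -0.16 -0.11] M [ 0.019 -0.028  0.036] w0.108 j6 -1.43
False
 t9.40 tcp [0.6166 0.2618 0.023 ] F [0.35 0.08 0.19] M [ 0.053  0.    -0.047] w0.107 j6 -1.43
True
 t9.95 tcp [0.6161 0.2616 0.0109] F [ 0.05 -0.52  4.08] M [-0.016  0.024  0.021] w0.107 j6 -1.43
```

View pics/c_s.png

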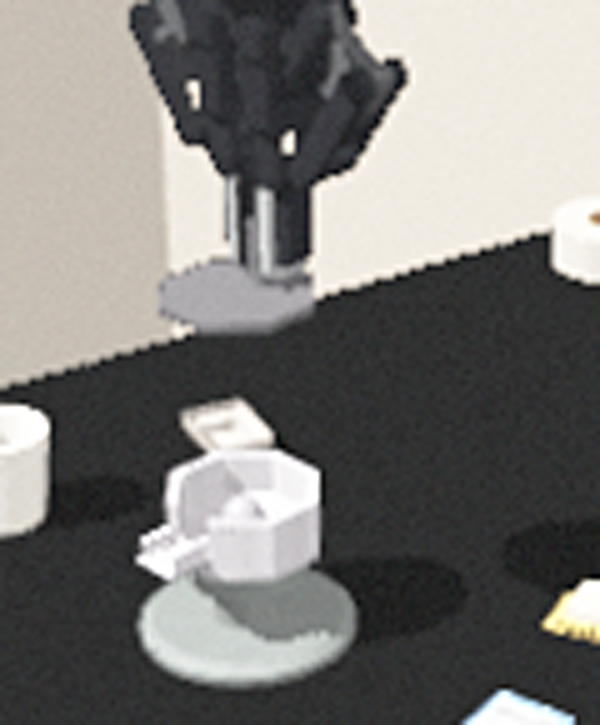

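View pics/d_s.png

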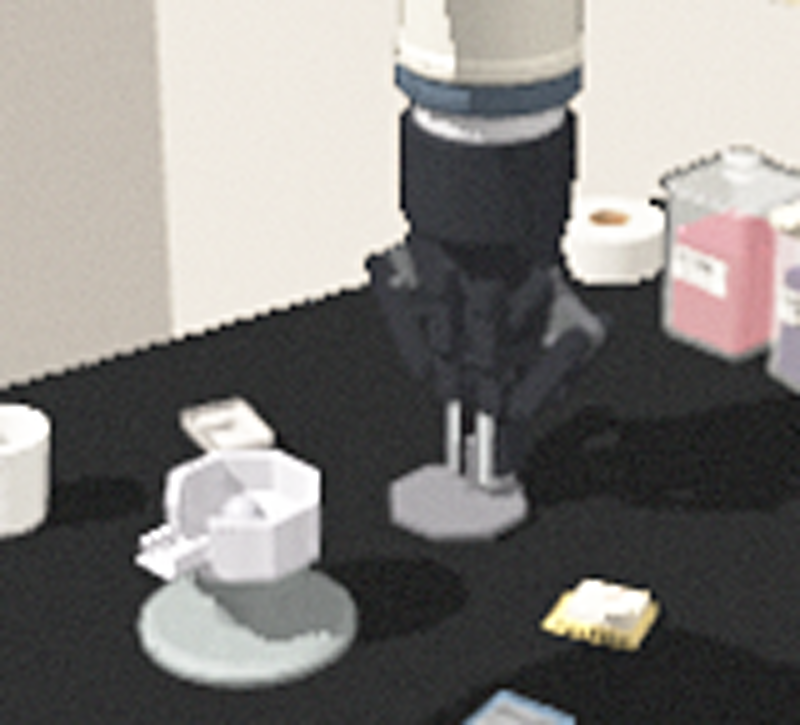

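The lid touched down at the expected height, level, and clear of everything. The dish has the ball in the middle at about (240,505). Now I'll release, rise and re-measure the dish.

Run:
```python
from h import *
s=ctrl.get_state();p=s["tcp_pos"]
ctrl.gripper_to(.35); ctrl.wait(.2); ctrl.movel((p[0],p[1],.16),feed=.15); 
ctrl.movep((.42,.05,.22),rot(GY).as_rotvec()); ctrl.gripper_to(1.0,60); st()
a=shot("scene","e_s",(170,185,310,275),5);b=shot("top","e_t",(185,165,315,285),5)
A=cv2.imread("pics/e_s_full.png")[195:265,190:270];cv2.imwrite("pics/e_s2.png",cv2.resize(A,None,fx=7,fy=7,interpolation=0))
A=cv2.imread("pics/e_t_full.png")[212:262,235:285];cv2.imwrite("pics/e_t2.png",cv2.resize(A,None,fx=10,fy=10,interpolation=0))
```

```text
t13.40 tcp [0.42   0.0501 0.22  ] F [-1.12 -0.35  1.26] M [ 0.04  -0.033 -0.031] w1.002 j6 -1.74
```

View pics/e_t.png

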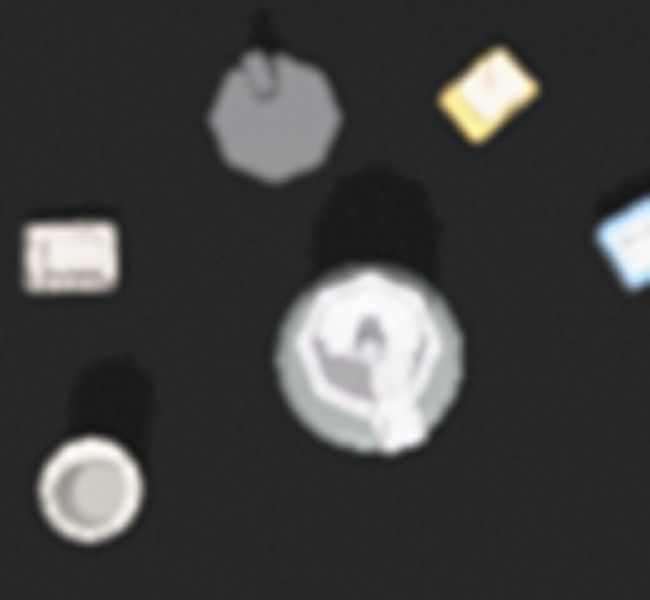

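View pics/e_t2.png

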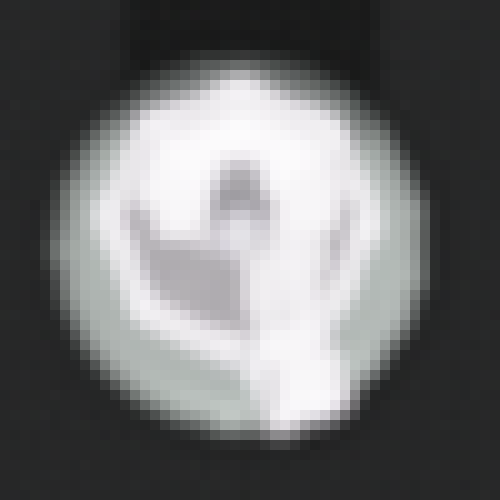

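View pics/e_s.png

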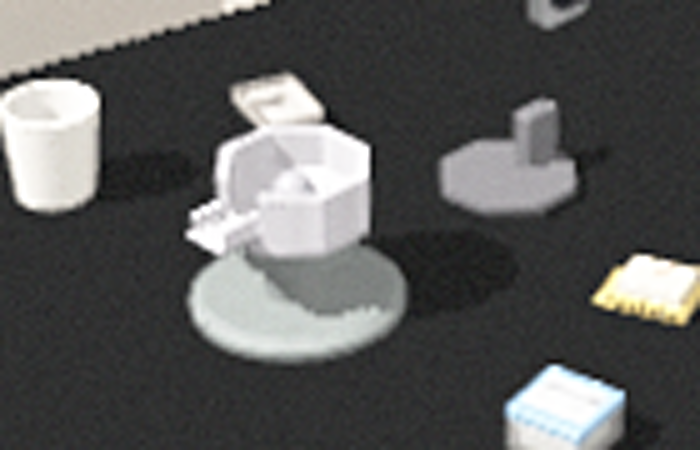

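The lid is flat at (275,115) in the top crop, clear of the stand, and the ball is in the middle of the dish. I gripped the lid along a known axis, so I'll use it to calibrate, then fit the dish rim and yaw.

Run:
```python
from h import *
T=Cam(ctrl.capture("top"))
g=cv2.cvtColor(T.frame,cv2.COLOR_RGB2GRAY); f=T.frame.astype(np.float32)
def fit(mask,z,off):
    k,_=cv2.findContours(mask,0,1);k=max(k,key=cv2.contourArea)[:,0]
    h=cv2.convexHull(k)[:,0];P=T.plane((h+.5)/4-.5,z)[:,:2]*1000
    M=cv2.moments(P.astype(np.float32)); cc=np.array([M['m10'],M['m01']])/M['m00'];Pm=P-cc
    th=np.radians(np.arange(0,360,2)); sup=np.array([(Pm@[np.cos(t),np.sin(t)]).max() for t in th]); w=sup+sup[(np.arange(180)+90)%180]
    F=(w*np.exp(-8j*th)).mean(); print(cc.round(1),"yaw",(np.degrees(np.angle(F))/-8-22.5)%45,abs(F).round(2),w.mean())
    return cc
up=lambda a:cv2.resize(a,None,fx=4,fy=4,interpolation=cv2.INTER_CUBIC)
G=up(g); z=np.zeros_like(G); z[4*165:4*205,4*220:4*258]=1
l=fit(((G>75)*z).astype(np.uint8),.0055,0)
exp=np.array([.6161,.2616])*1000-19*EX[:2]; print("lid exp",exp,"diff in EX,EY",(l-exp)@EX[:2],(l-exp)@EY[:2])
for thr in(200,215):
    z=np.zeros_like(G); z[4*214:4*248,4*238:4*280]=1
    m=((G>thr)*z).astype(np.uint8); fit(m,.066,0); 
    cv2.imwrite("pics/m%d.png"%thr,m[4*205:4*265,4*230:4*290]*255)
```

```text
[600.2 257.9] yaw 12.936750864354487 0.46 67.38818258976966
lid exp [597.51519559 257.64967787] diff in EX,EY 2.661184542822889 -0.35144227086418933
[470.7 230.8] yaw 12.854206752671296 0.39 67.59200612877864
[470.7 230.8] yaw 12.268750184897769 0.49 66.05852464357126
```

View pics/m215.png

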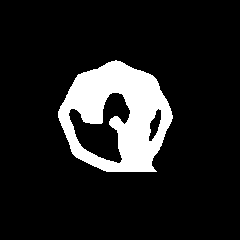

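Run:
```python
from h import *
D=np.array([.4706,.2307]); r=rot(GY).as_rotvec()
ctrl.movep((D[0],D[1],.17),r); st()
print(ctrl.movel((D[0],D[1],.028),feed=.07,stop_force=5)); st()
shot("scene","f_s",(180,150,280,265),5)
for o in(.84,.80,.77,.75,.73): ctrl.gripper_to(o,30); 
st(); ctrl.gripper_to(0.0,30); ctrl.wait(.3); st()
shot("scene","g_s",(180,150,280,265),5)
```

```text
t14.35 tcp [0.4707 0.23   0.1704] F [ 0.81 -1.57 -0.11] M [-0.037 -0.07   0.054] w0.996 j6 -1.39
False
 t16.52 tcp [0.4708 0.2308 0.0284] F [ 0.03  0.13 -0.23] M [-0.045  0.056  0.061] w1.004 j6 -1.39
 t17.73 tcp [0.4706 0.2307 0.028 ] F [0.45 0.44 0.13] M [-0.009 -0.043 -0.005] w0.732 j6 -1.39
 t18.25 tcp [0.4707 0.2308 0.0282] F [0.04 0.05 1.8 ] M [-0.008 -0.022 -0.006] w0.699 j6 -1.39
```

View pics/f_s.png

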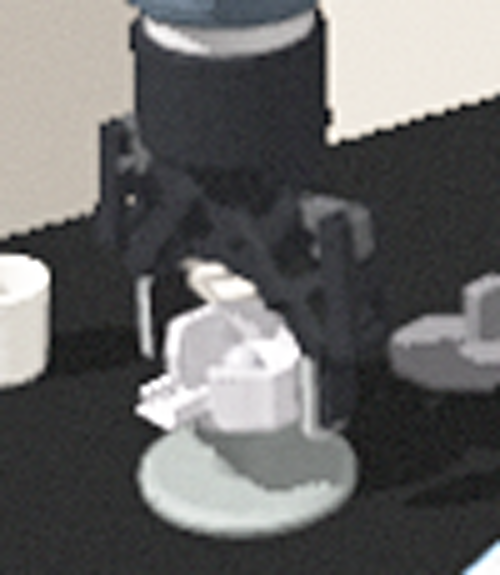

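View pics/g_s.png

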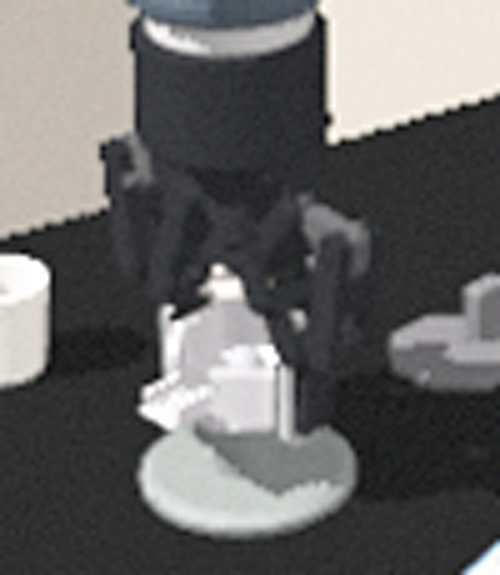

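Both pads are on the flats (width ≈ 60 mm). I'll lift slowly, straight up.

Run:
```python
from h import *
ctrl.gripper_to(0.0,45)
p=ctrl.get_state()["tcp_pos"]
ctrl.movel((.4707,.2307,.0282+.034),feed=.03); ctrl.wait(.3); st()
shot("scene","i_s",(180,120,280,265),5);shot("top","i_t",(185,165,315,285),5)
```

```text
t20.11 tcp [0.4707 0.2307 0.0621] F [ 0.33  0.53 -2.28] M [-0.017 -0.004  0.029] w0.700 j6 -1.39
```

View pics/i_s.png

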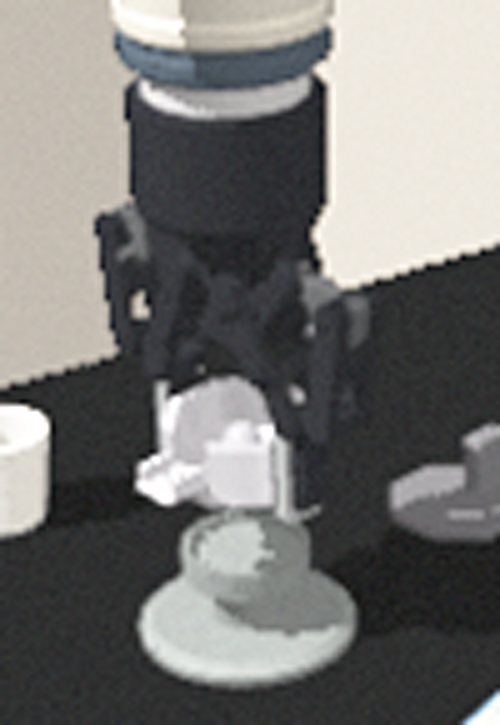

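View pics/i_t.png

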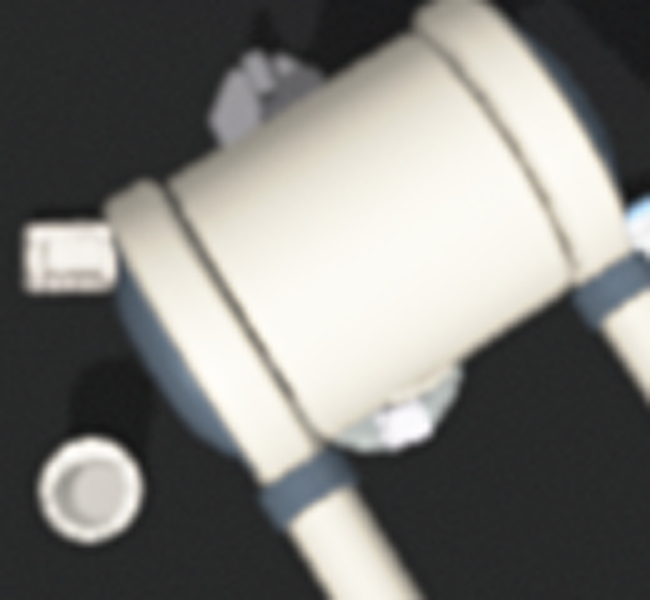

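The dish is clear of the nest, with the lip still at 192°. Now I'll turn it by joint 6 alone in small steps.

Run:
```python
from h import *
yf=np.radians(16.1); y0=GY
q0=ctrl.get_state()["joint_positions"]
qf=ctrl.ik((.4707,.2307,.0622),rot(yf).as_rotvec()); print(q0.round(3),qf.round(3))
t=ctrl.get_state()["time"]
for i,a in enumerate(np.linspace(0,1,16)[1:]):
    ctrl.goto_joints(q0+(qf-q0)*a)
    if i==0: print("dt",ctrl.get_state()["time"]-t)
ctrl.wait(.5); st()
shot("scene","j_s",(170,120,290,265),5);shot("top","j_t",(185,165,315,285),5)
```

```text
[ 0.391 -0.08   1.702 -0.     1.519 -1.389] [ 0.391 -0.08   1.702 -0.     1.519  0.11 ]
dt 0.25
 t24.46 tcp [0.4707 0.2307 0.0622] F [ 0.15 -0.01 -1.12] M [-0.029 -0.041 -0.012] w0.697 j6 0.11
```

View pics/j_s.png

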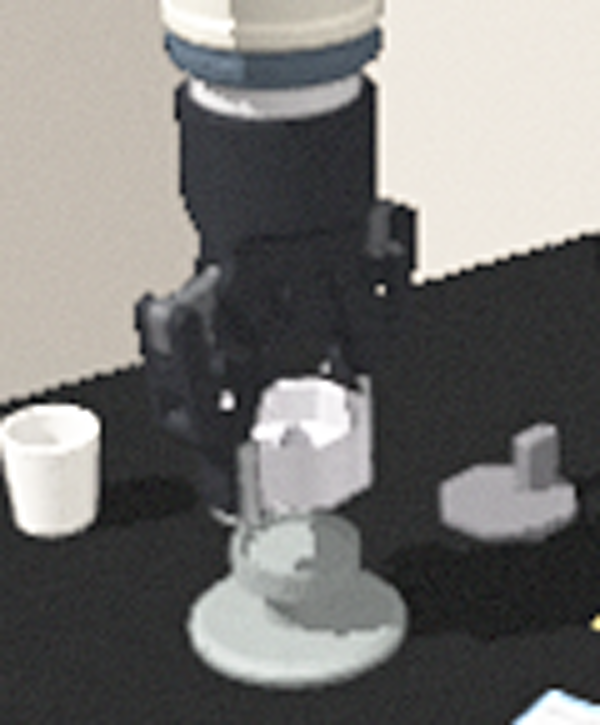

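View pics/j_t.png

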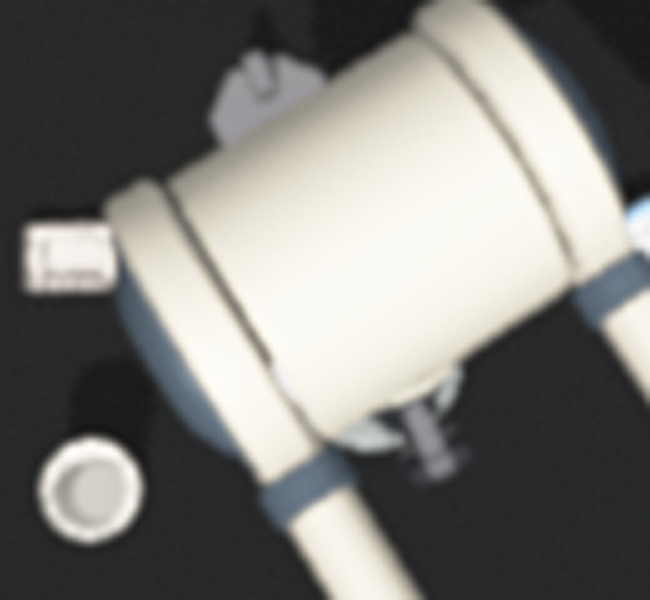

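The lip now faces the cup and the ball is centred. I'll carry it straight towards the cup.

Run:
```python
from h import *
a=np.radians(106.1);u=np.array([np.cos(a),np.sin(a)])
t=np.array([.4302,.3711])-.048*u; print(t)
ctrl.movel((t[0],t[1],.0622),feed=.03); ctrl.wait(.8); st()
shot("scene","k_s",(140,120,260,265),5);shot("top","k_t",(185,165,315,285),5)
```

```text
[0.4435111 0.3249826]
 t28.77 tcp [0.4435 0.325  0.0622] F [-0.33 -0.43 -1.01] M [-0.01   0.055 -0.042] w0.695 j6 0.29
```

View pics/k_s.png

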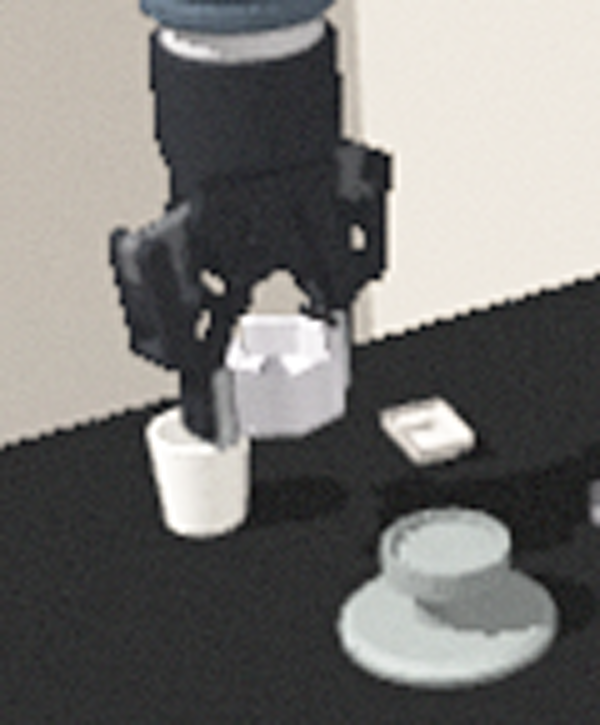

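View pics/k_t.png

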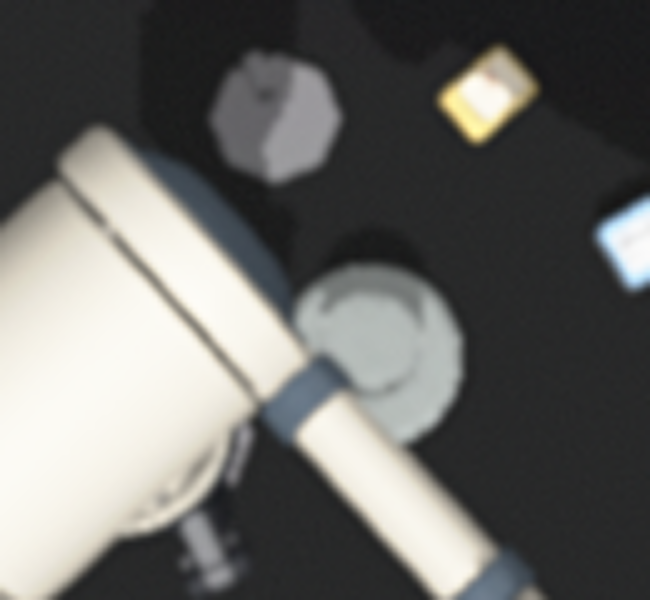

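The lip is hidden in both views, so I'll check the visible dish rim against its expected pose.

Run:
```python
from h import *
S=Cam(ctrl.capture("scene")); p=ctrl.get_state()["tcp_pos"]
a=np.radians(106.1-180); R=Ro.from_euler('z',a).as_matrix(); o=np.r_[p[:2],.070]
b=(165,175,215,235); im=cv2.cvtColor(S.frame,cv2.COLOR_RGB2BGR)[b[1]:b[3],b[0]:b[2]]; im=cv2.resize(im,None,fx=10,fy=10,interpolation=0)
def dr(P,col): cv2.polylines(im,[((S.proj(np.array(P))-b[:2]+.5)*10).astype(np.int32)],True,col,1)
oc=lambda z,c=None:[o+R@[.03247*np.cos(t),.03247*np.sin(t),z] for t in np.pi/8+np.arange(8)*np.pi/4]
dr(oc(.03),(0,0,255));dr(oc(.004),(0,160,255))
dr([o+R@[x,y,.014] for x,y in((-.03,-.01),(-.048,-.01),(-.048,.01),(-.03,.01))],(255,0,0))
dr([o+np.array([.004*np.cos(t)*2,.008*np.sin(t),.017]) for t in np.arange(0,6.3,.3)],(0,255,0))
dr([np.array([.4302+.022*np.cos(t),.3711+.022*np.sin(t),.045]) for t in np.arange(0,6.3,.2)],(255,0,255))
cv2.imwrite("pics/l.png",im)
```

```text
(no output)
```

View pics/l.png

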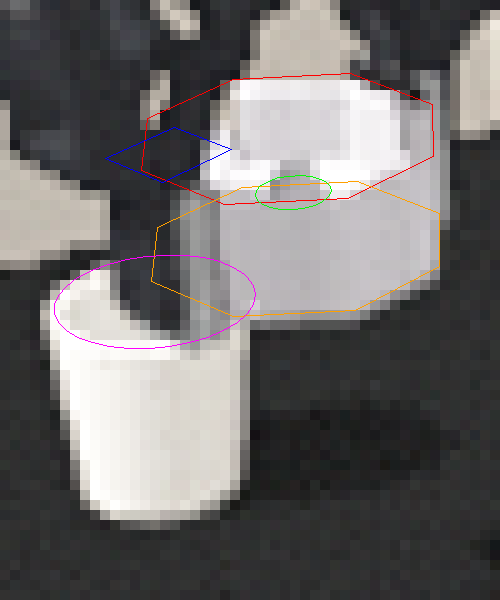

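The rim and base outlines fit to about 1 px and are parallel, so the dish is level, and the ball is in the middle. I'll lower it slightly so the lip is just above the mouth, then hand in.

Run:
```python
from h import *
ctrl.movel((.4435,.325,.0502),feed=.02); ctrl.wait(1.0); s=st(); print(np.abs(s["dq"]).max())
shot("scene","m_s",(140,120,260,265),5)
```

```text
t30.68 tcp [0.4435 0.325  0.0502] F [ 0.11 -0.13 -1.48] M [ 0.012 -0.04  -0.022] w0.693 j6 0.29
0.0032925065614029195
```

View pics/m_s.png

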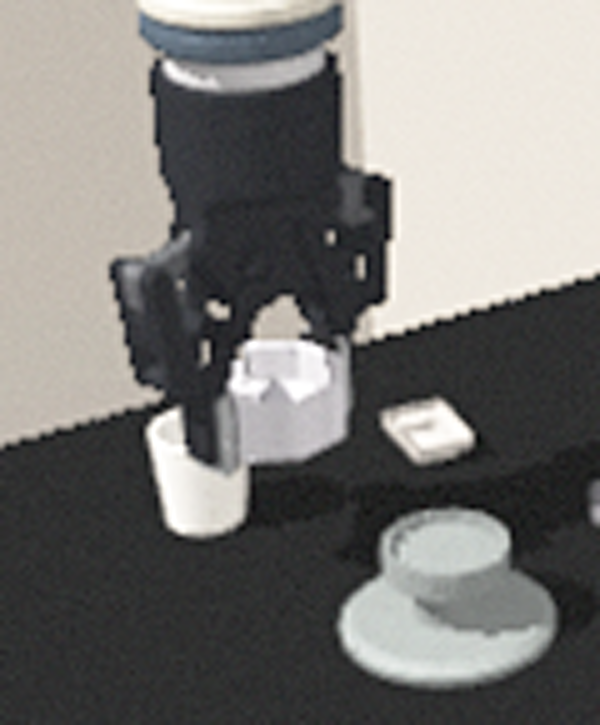

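Run:
```python
from plant import ctrl
print(ctrl.close_job())
```

```text
the job is handed in; nothing more can be done
None
```

The job is handed in at about 31 s, with the dish still held level over the cup; no verdict was reported.

**What I did**
- Tipped the lid up by its fin to about 0.28 rad on the edge above the lip, lifted it off and laid it flat on the bench, 130 mm from the stand on its +x side.
- Gripped the dish by its side walls, lifted it 34 mm and turned it 86° over the stand until its lip faced the cup.
- Carried it about 98 mm straight towards the cup, then lowered it 12 mm. The lip end should be about 27 mm above the middle of the cup's mouth.

**What the last checks showed**
- Before I lowered the dish, its rim and base outlines matched the expected level pose to about 1 px in the scene view, and its walls looked level. The ball was in the middle.
- The last picture, after lowering, shows the dish still held, with the cup upright and not visibly moved.
- After I let the lid go, pictures showed it flat and clear of the stand, and the bystanders looked undisturbed.
- The wrist force was about 1.5 N, roughly the weight of the dish and ball, and the arm was at rest.

**What I could not confirm**
- **Lip position:** a finger hid the lip end from the scene camera and the arm hid it from the top one. Its position over the cup comes from the arm's pose and the measured cup centre, not from seeing it.
- **Camera disagreement:** the two cameras differed by about 1 px (2–4 mm) on where the stand is. For the cup they agreed to within about 1 mm.
- **Grip width:** it read 0.700 after the lift and 0.693 at the end, about 0.6 mm. That is close to the sensor noise, and I saw no slip.

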